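# Fit the right saddle to the bottle clamp

### The arm

A 6-joint arm with a two-finger parallel gripper is mounted at the origin on a cart in front of the work surface, level with it; the furniture and walls round the work are solid. World frame = base frame: x ahead of the robot, y to its left, z up, the work surface at z = 0. Lengths are in mm, angles in rad, forces in N, time in s.
With the tool pointing down it reaches from about 300 to 775 mm from the base axis. Payload 14.6 kg.
Tool frame: the origin (TCP) lies between the finger pads; the fingertips stand 19 mm ahead of it and the grasp point (between the pads) is the TCP; z points along the fingers, y is the line along which they close (so a half turn about z gives the same grasp; the last joint's range is limited). The gripper opens to 94 mm and grips with 3 to 60 N. Pads are 16 mm wide; open, the fingers measure 119 mm over their backs; the gripper's body (75 mm by 177 mm) begins 78 mm behind the grasp point.
Start: joints at [-1.304, 0.3, 1.521, -0, 1.321, -0.067], TCP at [180.192, -519.635, 224.446] pointing down, gripper open.
Joint ranges: [-3.03, 3.03], [-0.79, 2.21], [0.23, 2.52], [-1.04, 4.18], [0, 3.07], [-2.55, 2.55]. Speed limits (rad/s): [2.22, 2.22, 2.57, 3.14, 3.14, 3.14].

### API

Orientations are given as [roll, pitch, yaw] about the fixed x, y, z axes, in that order (R = Rz(yaw) Ry(pitch) Rx(roll)).
In Python, from cell import monitor, imaging, job, find_in, trace gives the robot as it stands. The module is installed in compiled form; this text tells all that it offers.
- The arm moves only by the tool arm_command, never from a script. Its argument "steps" is a list of rows, each a list of 5 numbers: the opening, from 0 (shut) to 1 (fully open), then the shift along the tool's x, y, z in mm, then the turn about the tool's z in degrees. In form: [[gripper, dx, dy, dz, turn], ...]. A call has 1 to 20 rows; each row is the pose to reach, as a shift and turn from the pose commanded when the call began, along the tool's axes at that moment; what a row does not reach only later rows make up. A row lasts 1/8 s, in which the tool goes at most 62.5 mm and 10.7 degrees, less where a joint would pass 70% of its speed; a pose out of reach is approached as far as the arm can. A call with a gripper value outside its range is refused whole. The fingers move at their own pace and stop on an object; "force" is the grip in N (left out, the last holds). Time passes only in rows, so rows that repeat a pose let the fingers close. It gives the time, the measured TCP pose, the force, the opening and the grip force at its end, in the units of the state.
- monitor.read_state(): the state, without advancing time (a new reading comes with each control period).
- imaging.camera(name): name is "scene" or "top"; returns a dict with "img" (420x560x3 uint8, red, green, blue), "mtx" (3x3 intrinsics, pixels), "view" (4x4, takes a point from world to camera coordinates). Camera axes: x right, y down, z forward; pixel columns grow to the right and rows downward; lengths in mm; the calibration is good to about 2 mm. A picture is of the moment at which its call begins. There is no depth.
- job.sign_off(): hands the job in; it is judged then, once.
Trained networks look in a picture, given as the dict that the camera call returned (one of the last four; its "shot" number tells which), for a name from the list of things; names that differ only in an ending like _2 or _b are one class to them, and where a whole thing is asked for, a point or a joint stands for the part that bears it (a point fixed in the world has none). Each returns a list of dicts, best first, with "p" (0 to 1); they miss things now and then, are a little off and sometimes report something else, mostly with a low value. They report only what shows in the picture. A call takes as long as a camera call. They do not tell look-alikes from the thing itself.
- find_in(picture, target): "rect" ([centre column, centre row, width, height] in pixels, round what is visible of it).
- trace(picture, target): "region" (420x560 bool, what is visible of it) and "rect" ([centre column, centre row, width, height] in pixels, round what is visible of it).
The state is a dict: "clock": time; "joints": joint angles; "qd": joint speeds; "effort": joint torques, N m; "eef_pos": TCP position; "eef_rot": TCP orientation; "wrist_force": force on the tool from outside, world axes, zero at the start; "moment": the same for the moment, N m; "finger_gap": finger opening in mm; "finger_force": force on a finger pad.
Only numpy, scipy, OpenCV 4.12 (cv2) and the standard library are available. Lean on these libraries where they do the work, as an engineer would, in place of code of your own. Each camera call takes 0.05 s, during which the arm holds its last target. There are 200 camera calls.

### The job

Hold the brown bottle on the clamp firmly for uncapping: of the three loose saddles take the one whose hollow lies against the bottle's side all round without rocking, set it flat on the clamp in front of the bottle and push it straight on, bottle and all, into the sprung V until the catch snaps up behind its heel, then let go. Keep the bottle upright, go by feel and never press on it with more than about 15 N; leave the other two saddles off the clamp and everything else where it stands.

Things in the scene. Friction and masses are not known exactly. Their poses are not given: they have to be found in the camera images.
- bottle: brown bottle with a white cap, body a cylinder of radius 22 mm, 69 mm high, 78 mm with the cap, loose, standing upright on the clamp's bed 7 to 39 mm in front of the V; origin at the centre of its underside
- bottle_center (a point): on the bottle's axis, 39 mm above its underside
- clamp_axis (a point): clamp's centre point, on the centre line on top of the bed (13 mm over the bench); x points along the line to the V, away from the robot, turned up to 0.3 rad; z up. Fixed base plate: x -118 to +104 mm, y +-56 mm. On it a bed plate, 84 mm wide, carries V and catch; it was screwed down anywhere within 8 mm either way along x, and this setting is not given
- vee (a joint): travel (m) of the sprung V (90 degrees, 48 mm high) that backs the bottle, 0 at rest, growing as it is pushed away along clamp x. It yields from 2 N, 1 N more per mm, and stops solid at 6 mm (8 N). At rest and mid setting of the bed a bottle in it has its axis at x = +25 mm
- catch (a joint): height (m) of the spring catch, 0 up, -0.006 pushed flush. Steel nose 18 mm wide on the centre line, 6 mm proud of the bed, square face to the V at x = -57 mm (mid setting). A saddle set on it pushes it down (1 N); it snaps up behind the heel once that has passed: with the fitting saddle when the V is back 3.5 mm (5.5 N, felt as 6 to 12 N with friction)
- saddle_a: one of three white saddles, 78 mm long, 0.16 kg, flat on the bench; jaw in front 64 mm wide, 26 mm long, 30 mm high, tail 30 mm wide, 18 mm high. Origin under the grip post, 28 mm ahead of the heel, 50 mm behind the horn tips; x points to the hollow, z up. They differ only in the hollow's radius: 17, 22 or 30 mm; the name does not tell which. In the fitting one the bottle's axis lies at x = +57.6 mm
- saddle_a_post (a point): centre of this saddle's grip: a black upright post 18 x 18 mm, from 18 to 60 mm over the saddle's underside; this point lies on the post's axis, 40 mm over the underside; axes as the saddle's
- saddle_a_horn (a point): inner top edge of this saddle's left horn tip (saddle x = +50 mm, height 30 mm); its y in the saddle's frame is half the width of the hollow's mouth: 16 mm for radius 17 (11 mm deep), 21 mm for both radius 22 (15 mm deep) and radius 30 (8 mm deep). With a saddle that does not fit, the V meets its stop before the catch snaps up
- saddle_b: one of three white saddles, 78 mm long, 0.16 kg, flat on the bench; jaw in front 64 mm wide, 26 mm long, 30 mm high, tail 30 mm wide, 18 mm high. Origin under the grip post, 28 mm ahead of the heel, 50 mm behind the horn tips; x points to the hollow, z up. They differ only in the hollow's radius: 17, 22 or 30 mm; the name does not tell which. In the fitting one the bottle's axis lies at x = +57.6 mm
- saddle_b_post (a point): centre of this saddle's grip: a black upright post 18 x 18 mm, from 18 to 60 mm over the saddle's underside; this point lies on the post's axis, 40 mm over the underside; axes as the saddle's
- saddle_b_horn (a point): inner top edge of this saddle's left horn tip (saddle x = +50 mm, height 30 mm); its y in the saddle's frame is half the width of the hollow's mouth: 16 mm for radius 17 (11 mm deep), 21 mm for both radius 22 (15 mm deep) and radius 30 (8 mm deep). With a saddle that does not fit, the V meets its stop before the catch snaps up
- saddle_c: one of three white saddles, 78 mm long, 0.16 kg, flat on the bench; jaw in front 64 mm wide, 26 mm long, 30 mm high, tail 30 mm wide, 18 mm high. Origin under the grip post, 28 mm ahead of the heel, 50 mm behind the horn tips; x points to the hollow, z up. They differ only in the hollow's radius: 17, 22 or 30 mm; the name does not tell which. In the fitting one the bottle's axis lies at x = +57.6 mm
- saddle_c_post (a point): centre of this saddle's grip: a black upright post 18 x 18 mm, from 18 to 60 mm over the saddle's underside; this point lies on the post's axis, 40 mm over the underside; axes as the saddle's
- saddle_c_horn (a point): inner top edge of this saddle's left horn tip (saddle x = +50 mm, height 30 mm); its y in the saddle's frame is half the width of the hollow's mouth: 16 mm for radius 17 (11 mm deep), 21 mm for both radius 22 (15 mm deep) and radius 30 (8 mm deep). With a saddle that does not fit, the V meets its stop before the catch snaps up
- tape_roll: bystander on the bench, loose: roll of label tape, 69 mm across, 19 mm high; origin at the centre of its underside. Not part of the job
- stain_bottle: bystander on the bench, loose: brown bottle with a blue cap, 38 mm across, 70 mm high; origin at the centre of its underside. Not part of the job
- marker: bystander on the bench, loose: marker pen, 138 mm long, 17 mm thick; origin at the centre of its underside. Not part of the job
Not all that is in view belongs to the job. What is shaped like the saddle_a but red is not meant.

How it is judged (in metres and radians):
On the way:
1. a saddle is pressed home: the bottle lies in its hollow all round, under more than 4 N (((x of bottle_center in the frame of saddle_a_post between 0.0558 and 0.0594 m and y of bottle_center in the frame of saddle_a_post between -0.0022 and 0.0022 m and contact force between saddle_a and bottle above 4 N) or (x of bottle_center in the frame of saddle_b_post between 0.0558 and 0.0594 m and y of bottle_center in the frame of saddle_b_post between -0.0022 and 0.0022 m and contact force between saddle_b and bottle above 4 N) or (x of bottle_center in the frame of saddle_c_post between 0.0558 and 0.0594 m and y of bottle_center in the frame of saddle_c_post between -0.0022 and 0.0022 m and contact force between saddle_c and bottle above 4 N))), for 0.1 s.
At the end, for the whole second after the job is handed in: One saddle lies flat and latched, the bottle upright in its hollow all round (axis 57.6 +-1.8 mm ahead of its post, within 2.2 mm sideways) and pressed with over 2.5 N by itself; bottle within 50 mm, the other saddles over 120 mm from the clamp's centre point; nothing moves (((x of bottle_center in the frame of saddle_a_post between 0.0558 and 0.0594 m and y of bottle_center in the frame of saddle_a_post between -0.0022 and 0.0022 m and contact force between saddle_a and bottle above 2.5 N and angle between saddle_a_post's own z axis and vertical below 0.06 rad and horizontal distance between each of saddle_b_post, saddle_c_post and clamp_axis above 0.12 m) or (x of bottle_center in the frame of saddle_b_post between 0.0558 and 0.0594 m and y of bottle_center in the frame of saddle_b_post between -0.0022 and 0.0022 m and contact force between saddle_b and bottle above 2.5 N and angle between saddle_b_post's own z axis and vertical below 0.06 rad and horizontal distance between each of saddle_a_post, saddle_c_post and clamp_axis above 0.12 m) or (x of bottle_center in the frame of saddle_c_post between 0.0558 and 0.0594 m and y of bottle_center in the frame of saddle_c_post between -0.0022 and 0.0022 m and contact force between saddle_c and bottle above 2.5 N and angle between saddle_c_post's own z axis and vertical below 0.06 rad and horizontal distance between each of saddle_a_post, saddle_b_post and clamp_axis above 0.12 m)) and angle between bottle's own z axis and vertical below 0.06 rad and horizontal distance between bottle_center and clamp_axis below 0.05 m and linear speed of each of bottle, saddle_a, saddle_b, saddle_c below 0.02 m/s); the robot touches nothing.
It fails at once if a saddle presses on the bottle with more than 22 N (contact force between any of saddle_a, saddle_b, saddle_c and bottle above 22 N).
It fails at once if the bottle is tipped or lifted (angle between bottle's own z axis and vertical above 0.3 rad or height (world z) of bottle above 0.035 m).
It fails at once if a bystander is moved by more than 3 cm (distance of any of tape_roll, stain_bottle, marker from where it was at the start of the episode above 0.03 m).
It also fails if it takes over 72 s, if anything falls off the work surface, if the arm or the gripper's body presses on something with over 40 N, if the wrist force passes 120 N, or if a joint passes its speed limit or range.

## Working session

There is one attempt and no reset: what is moved stays moved. The work goes in short steps, Python scripts to look and compute and a tool call to move; the robot and the scene stay as the last step left them, time stands still between calls to the robot, and variables do not carry over. Pictures are saved under pics/ and viewed, at most 10 in all, crops included, and the job is handed in when it is done.

Besides the shell and the picture viewer there is one more tool, called after "Request:" in YAML: its name, and indented under it one key for each argument. arm_command: Moves the arm, as the interface text tells. Its arguments: {"type":"object","properties":{"steps":{"type":"array","items":{"type":"array","items":{"type":"number"}}},"force":{"type":"number"}},"required":["steps"]}

```bash
mkdir -p pics; cat > h.py <<'E'
import numpy as np, cv2
from cell import monitor, imaging, job, find_in, trace
def proj(c,P):
    P=np.atleast_2d(P).astype(float); q=(c['view'][:3,:3]@P.T).T+c['view'][:3,3]; q=(c['mtx']@q.T).T; return q[:,:2]/q[:,2:]
def back(c,uv,z):
    R=c['view'][:3,:3];t=c['view'][:3,3];o=-R.T@t
    d=R.T@np.linalg.inv(c['mtx'])@np.array([uv[0],uv[1],1.]); return o+d*(z-o[2])/d[2]
E
python3 - <<'E'
from h import *
for n in('top','scene'):
    c=imaging.camera(n); cv2.imwrite(f'pics/{n}0.png',c['img'][:,:,::-1])
    R=c['view'][:3,:3];print(n,-R.T@c['view'][:3,3],c['mtx'][0,0])
    for t in('bottle','saddle_a','saddle_a_post','saddle_a_horn','clamp_axis','catch','vee','tape_roll','stain_bottle','marker'):
        try:
            for r in find_in(c,t)[:5]: print(t,round(r['p'],2),np.round(r['rect'],1), np.round(back(c,r['rect'][:2],0),0)[:2])
        except Exception as e: print(t,e)
E
```

```text
top [ 320.5353018   295.28061712 1271.06791966] 485.0745373892079
bottle 0.91 [444.8 214.4  22.3  17.4] [ 522. -131.]
bottle 0.3 [444.4 191.3  28.9  21.6] [ 585. -134.]
saddle_a 0.9 [291.4 230.8  25.   33.9] [481. 275.]
saddle_a 0.86 [247.4 226.3  25.1  30.7] [494. 392.]
saddle_a 0.83 [146.6 210.3  35.8  25.6] [539. 660.]
saddle_a 0.78 [325.1 223.2  31.6  34. ] [501. 186.]
saddle_a 0.78 [198.1 225.5  30.5  29.4] [497. 522.]
saddle_a_post 0.84 [145.5 211.1  36.2  28.2] [537. 663.]
saddle_a_post 0.81 [199.8 222.6  33.5  33.7] [505. 518.]
saddle_a_post 0.59 [247.5 228.6  25.8  34.1] [488. 391.]
saddle_a_horn 0.92 [201.9 223.4  28.9  23.3] [503. 512.]
saddle_a_horn 0.89 [247.  225.2  24.   27.5] [497. 393.]
saddle_a_horn 0.56 [147.7 212.3  33.4  25.2] [534. 657.]
clamp_axis 0.74 [436.4 218.1  52.   85.8] [ 513. -108.]
catch 0.62 [437.6 237.6   2.4   6.4] [ 461. -109.]
vee 0.68 [443.  194.6  28.3  18. ] [ 576. -129.]
tape_roll 0.9 [318.6 190.2  26.1  30.2] [590. 202.]
stain_bottle 0.71 [345.6 183.4  19.5  17.6] [608. 129.]
stain_bottle 0.31 [290.1 232.4  22.7  28.9] [477. 279.]
marker 0.5
[... 319 characters left out ...]
dle_a 0.66 [314.5 195.1  16.7  21.5] [632. 111.]
saddle_a_post 0.93 [200.4 249.1  35.4  28.4] [525. 513.]
saddle_a_post 0.72 [140.5 256.   30.6  26.6] [560. 663.]
saddle_a_horn 0.96 [140.2 256.1  32.5  23.7] [560. 664.]
saddle_a_horn 0.95 [248.8 242.   25.3  30.4] [502. 385.]
saddle_a_horn 0.75 [204.8 250.6  30.1  24.5] [515. 504.]
saddle_a_horn 0.37 [285.9 235.3  30.7  21.4] [488. 280.]
clamp_axis 0.58 [391.1 202.6  53.3  42.9] [502. -92.]
clamp_axis 0.38 [286.2 233.2  25.2  24.9] [495. 275.]
vee 0.65 [385.2 181.7  19.9  13.8] [ 610. -150.]
vee 0.54 [247.  240.8  29.4  31. ] [508. 388.]
stain_bottle 0.49 [314.8 193.   12.6  26.2] [642. 104.]
marker 0.72 [247.6 216.7  22.1  31.4] [609. 348.]
```

```bash
python3 - <<'E'
import cv2,numpy as np
a=cv2.imread('pics/top0.png')
x=cv2.resize(a[170:260,120:320],(800,360),interpolation=cv2.INTER_CUBIC)[:,:]
y=cv2.resize(a[165:265,300:480],(800,444),interpolation=cv2.INTER_CUBIC)
cv2.imwrite('pics/t1.png',cv2.resize(np.vstack([x,y]),(596,600)) if 0 else np.vstack([x[:,:],])) 
b=np.vstack([cv2.resize(a[170:260,120:320],(660,297),interpolation=cv2.INTER_CUBIC),cv2.resize(a[165:255,300:500],(660,297),interpolation=cv2.INTER_CUBIC)])
cv2.imwrite('pics/t2.png',b)
E
```

```text
(no output)
```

View pics/t2.png

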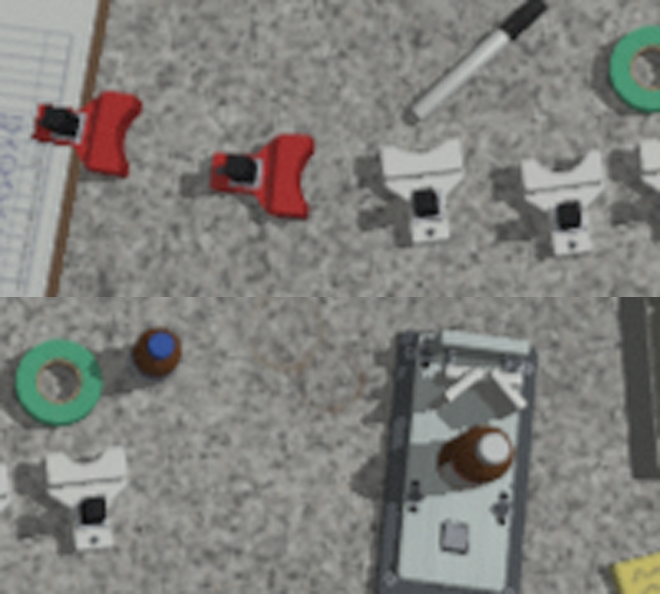

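View pics/scene0.png

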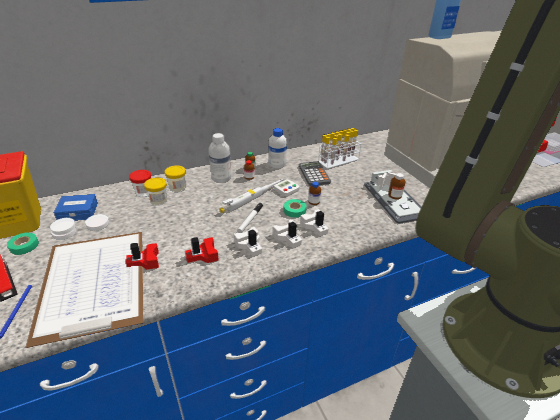

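```bash
cat >> h.py <<'E'
def rect(c,img,x0,y0,w,h,z,s):
    # image: up=+x, left=+y ; x0,y0 centre (mm), w along y, h along x, s px/mm
    W,H=int(w*s),int(h*s)
    wp=[[x0+h/2,y0+w/2,z],[x0+h/2,y0-w/2,z],[x0-h/2,y0-w/2,z],[x0-h/2,y0+w/2,z]]
    M=cv2.getPerspectiveTransform(proj(c,wp).astype(np.float32),np.float32([[0,0],[W,0],[W,H],[0,H]]))
    return cv2.warpPerspective(img,M,(W,H),flags=cv2.INTER_CUBIC)
def avg(n,k):
    cs=[imaging.camera(n) for _ in range(k)]
    return cs[-1],np.clip(np.mean([c['img'] for c in cs],0),0,255).astype(np.uint8)
E
python3 - <<'E'
from h import *
c,im=avg('top',6)
np.savez('top.npz',img=im,mtx=c['mtx'],view=c['view'])
P=[rect(c,im,485,y,88,100,30,3) for y in (385,270,178)]
cl=rect(c,im,505,-105,160,260,13,2.3)
a=np.hstack(P)[:,:,::-1]; print(a.shape,cl.shape)
cv2.imwrite('pics/s1.png',a)
cl=cl[:,:,::-1].copy()
cv2.imwrite('pics/c1.png',cl)
E
```

```text
(300, 792, 3) (598, 368, 3)
```

View pics/s1.png

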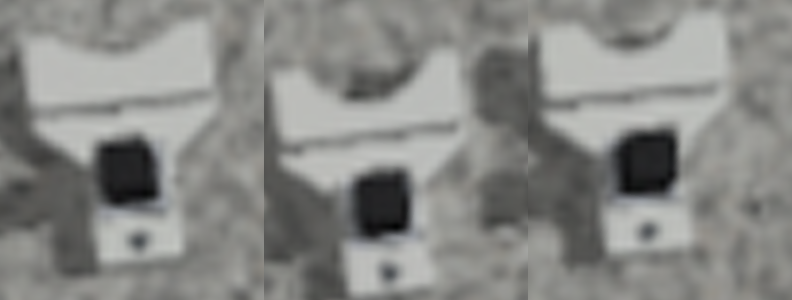

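View pics/c1.png

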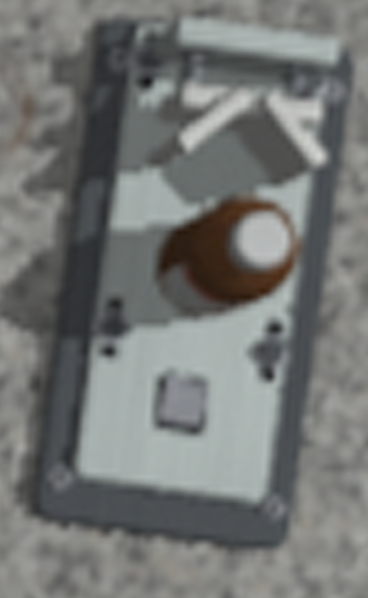

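```bash
cat > m.py <<'E'
from h import *
from scipy.optimize import minimize
def load(f='top.npz'): return dict(np.load(f))
def sub(c,im,y0,x0):  # post fit
    g=im.max(2); m=(g<75); return m
def postfit(c,im,x,y,yaw,z0=0):
    S=6; u,v=proj(c,[x,y,z0+40])[0].round().astype(int)
    p=im[v-14:v+15,u-14:u+15].max(2).astype(np.float32)
    L,D=190.,np.percentile(p,3)
    def ren(q):
        r=np.array([[np.cos(q[2]),-np.sin(q[2])],[np.sin(q[2]),np.cos(q[2])]])
        P=[list(np.array(q[:2])+r@np.array([a,b]))+[z0+h] for a in(-9,9) for b in(-9,9) for h in(18,60)]
        k=cv2.convexHull(((proj(c,P)-[u-14,v-14]+.5)*S).astype(np.float32)).round().astype(np.int32)
        a=np.zeros((29*S,29*S),np.float32); cv2.fillConvexPoly(a,k,1)
        a=cv2.GaussianBlur(a,(0,0),S*.5); return cv2.resize(a,(29,29),interpolation=cv2.INTER_AREA)
    d=np.clip((p-D)/(110-D),0,1)  # 0 dark
    def cost(q): 
        a=ren(q); w=cv2.dilate((a>.3).astype(np.uint8),np.ones((5,5)))*1.
        return (w*((1-d)-a)**2).sum()
    best=minimize(cost,[x,y,yaw],method='Nelder-Mead',options=dict(initial_simplex=[[x,y,yaw],[x+4,y,yaw],[x,y+4,yaw],[x,y,yaw+.1]],xatol=.01))
    return best.x,best.fun
E
python3 - <<'E'
from m import *
c=load(); im=c['img']
print('post',postfit(c,im,469,274,.13))
# clamp edges
s=2;x0,y0=505,-105
r=rect(c,im,x0,y0,160,260,13,s).astype(float); g=r.mean(2)
gx=np.gradient(cv2.GaussianBlur(g,(0,0),2),axis=1)
def w(row,col): return x0+130-row/s,y0+80-col/s
for name,sign,guess,rows in(('bedL',1,(75,475,118,150),range(350,460,5)),('bedR',-1,(272,490,325,150),range(180,480,5)),('baseL',-1,(40,512,98,20),range(60,500,5)),('baseR',1,(285,520,350,80),range(60,500,5))):
    pts=[]
    for rr in rows:
        row=int(rr*s/2.3); cc=(guess[0]+(guess[2]-guess[0])*(rr-guess[1])/(guess[3]-guess[1]))*s/2.3
        a=max(int(cc)-9,0); seg=sign*gx[row,a:a+19]; k=seg.argmax()
        if seg[k]>3: pts.append(w(row,a+k))
    p=np.array(pts); 
    for _ in range(3):
        f=np.polyfit(p[:,0],p[:,1],1); e=abs(p[:,1]-np.polyval(f,p[:,0])); p=p[e<=max(1.,2*e.std())]
    print(name,len(p),'yaw',np.arctan(f[0]),'y at x=505',np.polyval(f,505),e.std())
st=monitor.read_state();print(st['eef_pos'],st['eef_rot'],st['clock'],st['wrist_force'],st['finger_gap'])
for t in('catch','bottle','vee'):
    for q in find_in(imaging.camera('top'),t)[:1]: print(t,q['rect'],back(c,q['rect'][:2],13))
E
```

```text
post (array([4.65631671e+02, 2.75435448e+02, 1.32531963e-01]), np.float64(6.245885460530523))
bedL 22 yaw -0.1350036886068422 y at x=505 -67.60111551261441 0.1917152952972826
bedR 44 yaw -0.1427119731176514 y at x=505 -152.8142745310528 0.24112113812007044
baseL 50 yaw -0.14433166582685858 y at x=505 -50.14172712847143 0.2719493034604081
baseR 79 yaw -0.14004016867826255 y at x=505 -164.52044642761376 0.2400721938443037
[ 180.19593526 -519.63200406  224.44781029] [3.14158469e+00 8.01875905e-06 3.33784376e-01] 1.4 [-0.81114456 -0.0667116   0.12468725] 94.38218608641499
bottle [444.9, 214.4, 20.1, 16.1] [ 520.30234852 -126.98315577   13.        ]
vee [442.3, 191.9, 26.2, 16.2] [ 580.50319361 -123.71362043   13.        ]
```

Request:
arm_command:
  steps:
    - [0.6, 106, -131, 10, 2.5]
    - [0.6, 212, -263, 20, 5]
    - [0.6, 318, -394, 30, 7.5]
    - [0.6, 424, -526, 40, 10]
    - [0.6, 530, -657.6, 50, 11.55]
    - [0.6, 530, -657.6, 60, 11.55]
    - [0.6, 530, -657.6, 70, 11.55]
    - [0.6, 530, -657.6, 80, 11.55]
    - [0.6, 530, -657.6, 90, 11.55]
    - [0.6, 530, -657.6, 100, 11.55]
    - [0.6, 530, -657.6, 100, 11.55]
    - [0.6, 530, -657.6, 100, 11.55]
    - [0.6, 530, -657.6, 100, 11.55]
    - [0.6, 530, -657.6, 100, 11.55]
    - [0.6, 530, -657.6, 100, 11.55]
    - [0.6, 530, -657.6, 100, 11.55]

```text
clock: 3.7
eef_pos: [465.3, 274.8, 124.4]
eef_rot: [3.141, 0.0, 0.132]
wrist_force: [-0.7, -0.1, -0.0]
finger_gap: 56.7
finger_force: 0.0
```

Request:
arm_command:
  steps:
    - [0.6, 0, 0, 30, 0]
    - [0.6, 0, 0, 60, 0]
    - [0.6, 0, 0, 82, 0]
    - [0.6, 0, 0, 82, 0]
    - [0.1, 0, 0, 82, 0]
    - [0.1, 0, 0, 82, 0]
    - [0.1, 0, 0, 82, 0]
    - [0.1, 0, 0, 82, 0]
    - [0.1, 0, 0, 82, 0]
    - [0.1, 0, 0, 82, 0]
  force: 45

```text
clock: 4.95
eef_pos: [465.6, 275.3, 42.7]
eef_rot: [3.142, -0.0, 0.132]
wrist_force: [-1.6, -2.6, 5.1]
finger_gap: 17.3
finger_force: 45.0
```

Request:
arm_command:
  steps:
    - [0.1, 0, 0, -10, 0]
    - [0.1, 0, 0, -40, 0]
    - [0.1, 0, 0, -90, 0]
    - [0.1, 0, 0, -90, 0]
    - [0.1, -12, 45, -90, 2]
    - [0.1, -23, 90, -90, 4]
    - [0.1, -35, 135, -90, 6]
    - [0.1, -46, 180, -90, 8]
    - [0.1, -58, 225, -90, 10]
    - [0.1, -70, 270, -90, 12]
    - [0.1, -81, 315, -90, 14]
    - [0.1, -92.8, 364.5, -90, 15.67]
    - [0.1, -92.8, 364.5, -90, 15.67]
    - [0.1, -92.8, 364.5, -90, 15.67]
    - [0.1, -92.8, 364.5, -90, 15.67]

```text
clock: 6.82
eef_pos: [421.6, -97.2, 132.2]
eef_rot: [-3.141, 0.0, -0.14]
wrist_force: [-0.1, -0.3, -0.7]
finger_gap: 18.0
finger_force: 45.0
```

```bash
python3 - <<'E'
from h import *
c,im=avg('top',3); st=monitor.read_state(); print(st['clock'],st['eef_pos'],st['eef_rot'],st['wrist_force'],st['finger_gap'])
np.savez('top2.npz',img=im,mtx=c['mtx'],view=c['view'])
a=rect(c,im,485,-105,170,250,13,2.2)
d=imaging.camera('scene')['img'][150:260,330:450]
d=cv2.resize(d,(400,367),interpolation=cv2.INTER_CUBIC); d=np.vstack([d,np.zeros((550-367,400,3),np.uint8)])
cv2.imwrite('pics/p2.png',np.hstack([a,d])[:,:,::-1])
E
```

```text
6.975 [421.64085184 -97.49263072 132.39087135] [-3.14154852e+00  1.19017147e-04 -1.39836372e-01] [-0.98310292  0.32978382 -1.45266754] 17.61980842380732
```

View pics/p2.png

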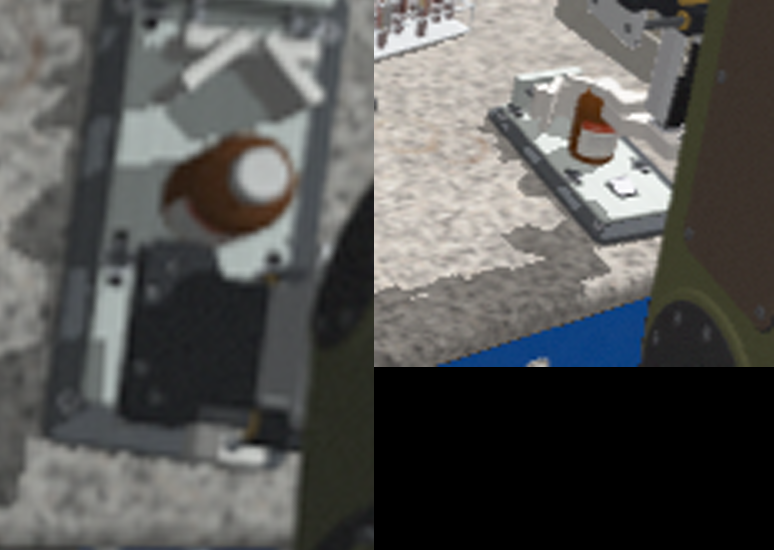

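Request:
arm_command:
  steps:
    - [0.1, 10, 0, 0, 0]
    - [0.1, 25, 0, 5, 0]
    - [0.1, 25, 0, 25, 0]
    - [0.1, 25, 0, 45, 0]
    - [0.1, 25, 0, 60, 0]
    - [0.1, 25, 0, 68, 0]
    - [0.1, 25, 0, 70, 0]
    - [0.1, 25, 0, 70, 0]
    - [0.1, 25, 0, 70, 0]

```text
clock: 8.15
eef_pos: [446.6, -101.9, 62.9]
eef_rot: [3.141, -0.001, -0.141]
wrist_force: [1.1, -0.3, -1.2]
finger_gap: 17.7
finger_force: 45.0
```

```bash
python3 - <<'E'
from h import *
c,im=avg('top',2); st=monitor.read_state(); print(st['clock'],st['eef_pos'],st['eef_rot'],st['wrist_force'],st['finger_gap'])
a=rect(c,im,485,-105,170,250,13,2.2)
d=imaging.camera('scene')['img'][150:240,340:440]
d=cv2.resize(d,(420,378),interpolation=cv2.INTER_CUBIC); d=np.vstack([d,np.zeros((550-378,420,3),np.uint8)])
cv2.imwrite('pics/p3.png',np.hstack([a,d])[:,:,::-1])
E
```

```text
8.25 [ 446.49030305 -101.82849695   62.81132069] [ 3.14150061e+00 -7.09728833e-04 -1.41315035e-01] [-0.40651362 -0.33161153 -1.42509936] 17.70003161676158
```

View pics/p3.png

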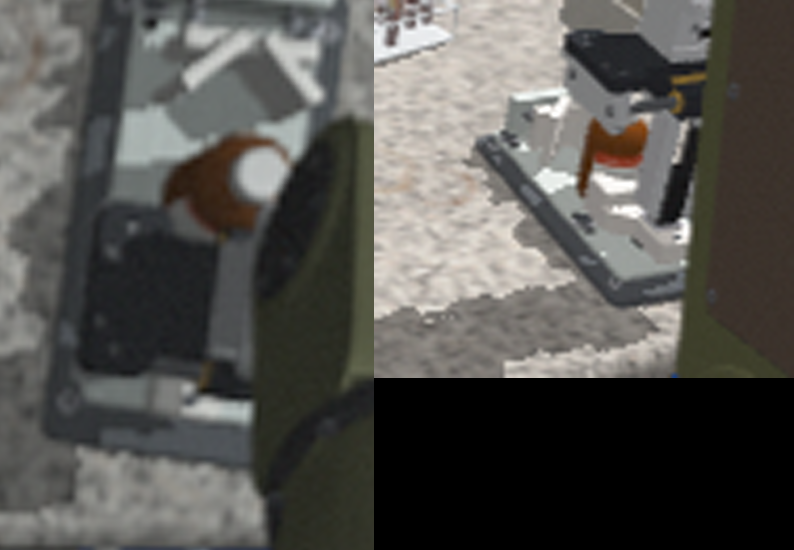

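Request:
arm_command:
  steps:
    - [0.1, 0, 0, 2, 0]
    - [0.1, 0, 0, 4, 0]
    - [0.1, 0, 0, 5, 0]
    - [0.1, 0, 0, 6, 0]
    - [0.1, 0, 0, 6.5, 0]
    - [0.1, 0, 0, 6.5, 0]

```text
clock: 9.05
eef_pos: [446.3, -101.8, 56.0]
eef_rot: [3.142, -0.0, -0.141]
wrist_force: [0.7, 0.8, -0.5]
finger_gap: 17.4
finger_force: 45.0
```

Request:
arm_command:
  steps:
    - [0.1, 0, 0, 0.4, 0]
    - [0.1, 0, 0, 0.8, 0]
    - [0.1, 0, 0, 0.8, 0]
    - [0.1, 0, 0, 0.8, 0]

```text
clock: 9.55
eef_pos: [446.4, -101.8, 55.7]
eef_rot: [3.142, -0.0, -0.141]
wrist_force: [-2.8, 0.5, 10.0]
finger_gap: 17.6
finger_force: 45.0
```

Request:
arm_command:
  steps:
    - [0.1, 0, 0, -0.5, 0]
    - [0.1, 1, 0, -0.5, 0]
    - [0.1, 2, 0, -0.5, 0]
    - [0.1, 3, 0, -0.5, 0]
    - [0.1, 4, 0, -0.5, 0]
    - [0.1, 5, 0, -0.5, 0]
    - [0.1, 6, 0, -0.5, 0]
    - [0.1, 7, 0, -0.5, 0]
    - [0.1, 8, 0, -0.5, 0]
    - [0.1, 9, 0, -0.5, 0]
    - [0.1, 10, 0, -0.5, 0]
    - [0.1, 11, 0, -0.5, 0]
    - [0.1, 12, 0, -0.5, 0]
    - [0.1, 13, 0, -0.5, 0]
    - [0.1, 14, 0, -0.5, 0]
    - [0.1, 15, 0, -0.5, 0]
    - [0.1, 16, 0, -0.5, 0]
    - [0.1, 17, 0, -0.5, 0]
    - [0.1, 18, 0, -0.5, 0]
    - [0.1, 19, 0, -0.5, 0]

```text
clock: 12.05
eef_pos: [464.7, -104.4, 55.7]
eef_rot: [-3.142, 0.001, -0.141]
wrist_force: [-6.2, 0.5, 7.4]
finger_gap: 17.8
finger_force: 45.0
```

Request:
arm_command:
  steps:
    - [0.1, 0, 0, -0.4, 0]
    - [0.1, 0, 0, -0.4, 0]
    - [0.1, 0, 0, -0.4, 0]

```text
clock: 12.42
eef_pos: [465.0, -104.4, 55.9]
eef_rot: [-3.142, 0.0, -0.141]
wrist_force: [-0.8, 0.4, -0.9]
finger_gap: 18.0
finger_force: 45.0
```

```bash
python3 - <<'E'
from h import *
c,im=avg('top',2); st=monitor.read_state(); print(st['clock'],st['eef_pos'],st['wrist_force'],st['moment'])
a=rect(c,im,485,-105,170,250,13,2.2)
d=imaging.camera('scene')['img'][150:240,340:440]
d=cv2.resize(d,(420,378),interpolation=cv2.INTER_CUBIC); d=np.vstack([d,np.zeros((550-378,420,3),np.uint8)])
cv2.imwrite('pics/p4.png',np.hstack([a,d])[:,:,::-1])
E
```

```text
12.525 [ 465.04838958 -104.40326047   55.95150043] [-0.5559482  -0.44017092  0.00676221] [0.00060509 0.18831556 0.01004509]
```

View pics/p4.png

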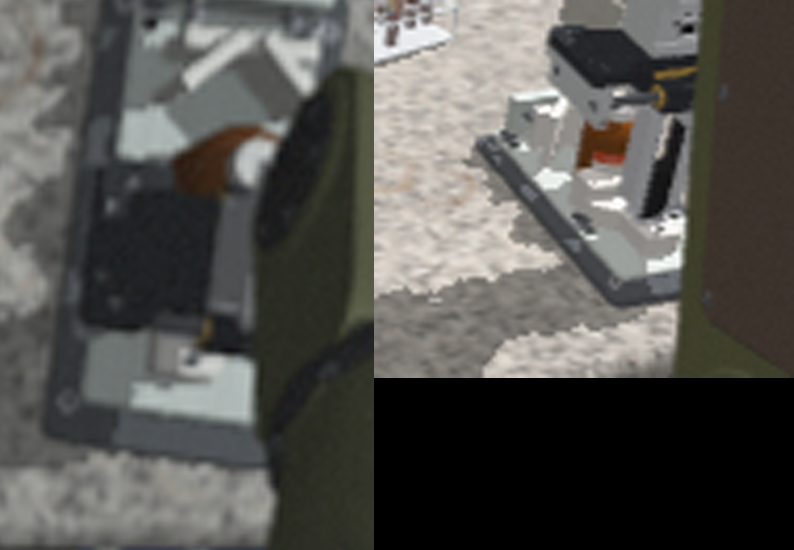

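Request:
arm_command:
  steps:
    - [0.1, 1, 0, 0, 0]
    - [0.1, 2, 0, 0, 0]
    - [0.1, 3, 0, 0, 0]
    - [0.1, 4, 0, 0, 0]
    - [0.1, 5, 0, 0, 0]
    - [0.1, 6, 0, 0, 0]
    - [0.1, 7, 0, 0, 0]

```text
clock: 13.45
eef_pos: [472.1, -105.4, 56.0]
eef_rot: [3.142, 0.0, -0.141]
wrist_force: [-1.4, 0.0, -1.6]
finger_gap: 18.0
finger_force: 45.0
```

Request:
arm_command:
  steps:
    - [0.1, 1, 0, 0, 0]
    - [0.1, 2, 0, 0, 0]
    - [0.1, 3, 0, 0, 0]
    - [0.1, 4, 0, 0, 0]
    - [0.1, 5, 0, 0, 0]

```text
clock: 14.08
eef_pos: [477.1, -106.1, 56.1]
eef_rot: [3.142, -0.0, -0.141]
wrist_force: [-1.3, 0.6, -0.2]
finger_gap: 17.7
finger_force: 45.0
```

Request:
arm_command:
  steps:
    - [0.1, 1, 0, 0, 0]
    - [0.1, 2, 0, 0, 0]
    - [0.1, 3, 0, 0, 0]
    - [0.1, 4, 0, 0, 0]
    - [0.1, 5, 0, 0, 0]

```text
clock: 14.7
eef_pos: [482.0, -106.8, 56.0]
eef_rot: [3.142, 0.0, -0.141]
wrist_force: [-1.5, 0.3, 0.3]
finger_gap: 18.1
finger_force: 45.0
```

Request:
arm_command:
  steps:
    - [0.1, 1, 0, 0, 0]
    - [0.1, 2, 0, 0, 0]
    - [0.1, 3, 0, 0, 0]
    - [0.1, 4, 0, 0, 0]

```text
clock: 15.2
eef_pos: [486.0, -107.4, 56.0]
eef_rot: [-3.142, -0.0, -0.141]
wrist_force: [-0.5, -0.5, -0.7]
finger_gap: 17.8
finger_force: 45.0
```

Request:
arm_command:
  steps:
    - [0.1, 1, 0, 0, 0]
    - [0.1, 2, 0, 0, 0]
    - [0.1, 3, 0, 0, 0]
    - [0.1, 3, 0, 0, 0]

```text
clock: 15.7
eef_pos: [489.0, -107.8, 56.1]
eef_rot: [3.142, -0.0, -0.141]
wrist_force: [-0.1, 0.1, -0.3]
finger_gap: 17.9
finger_force: 45.0
```

Request:
arm_command:
  steps:
    - [0.1, 1, 0, 0, 0]
    - [0.1, 2, 0, 0, 0]
    - [0.1, 3, 0, 0, 0]
    - [0.1, 3, 0, 0, 0]

```text
clock: 16.2
eef_pos: [492.0, -108.3, 56.0]
eef_rot: [3.142, -0.0, -0.141]
wrist_force: [-0.3, -0.6, -0.6]
finger_gap: 18.0
finger_force: 45.0
```

Request:
arm_command:
  steps:
    - [0.1, 1, 0, 0, 0]
    - [0.1, 2, 0, 0, 0]
    - [0.1, 3, 0, 0, 0]
    - [0.1, 3, 0, 0, 0]

```text
clock: 16.7
eef_pos: [494.5, -108.6, 56.0]
eef_rot: [3.142, 0.001, -0.141]
wrist_force: [-5.0, 0.6, 3.6]
finger_gap: 17.9
finger_force: 45.0
```

Request:
arm_command:
  steps:
    - [0.1, 0.5, 0, 0, 0]
    - [0.1, 1, 0, 0, 0]
    - [0.1, 1, 0, 0, 0]

```text
clock: 17.08
eef_pos: [495.2, -108.7, 56.0]
eef_rot: [-3.142, 0.002, -0.141]
wrist_force: [-7.0, 0.6, 4.3]
finger_gap: 17.6
finger_force: 45.0
```

Request:
arm_command:
  steps:
    - [0.1, 0.5, 0, 0, 0]
    - [0.1, 1, 0, 0, 0]
    - [0.1, 1, 0, 0, 0]

```text
clock: 17.45
eef_pos: [496.0, -108.9, 56.0]
eef_rot: [-3.142, 0.002, -0.141]
wrist_force: [-8.1, 0.4, 5.8]
finger_gap: 17.9
finger_force: 45.0
```

Request:
arm_command:
  steps:
    - [0.1, 0.5, 0, 0, 0]
    - [0.1, 1, 0, 0, 0]
    - [0.1, 1, 0, 0, 0]

```text
clock: 17.82
eef_pos: [496.8, -109.0, 56.0]
eef_rot: [-3.142, 0.003, -0.141]
wrist_force: [-11.0, 0.5, 7.6]
finger_gap: 17.9
finger_force: 45.0
```

```bash
python3 - <<'E'
from h import *
c,im=avg('top',3); st=monitor.read_state(); print(st['clock'],st['eef_pos'],st['wrist_force'],st['moment'])
a=rect(c,im,460,-100,100,120,13,5)
cv2.imwrite('pics/p5.png',a[:,:,::-1])
for t in('catch',):
    print([(q['p'],q['rect'],back(c,q['rect'][:2],16)) for q in find_in(c,t)])
E
```

```text
17.975 [ 496.78454242 -108.97354318   55.98972131] [-11.20534711   0.12080724   7.37145186] [ 0.17141076  1.84803642 -0.00368837]
[]
```

View pics/p5.png

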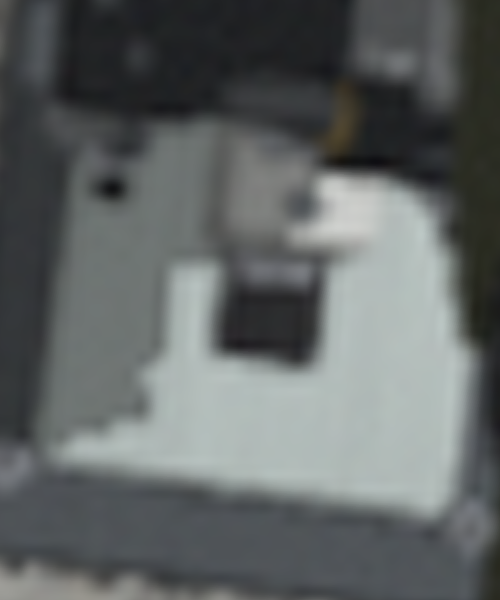

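Request:
arm_command:
  steps:
    - [0.1, 0.3, 0, -0.2, 0]
    - [0.1, 0.6, 0, -0.2, 0]
    - [0.1, 0.6, 0, -0.2, 0]

```text
clock: 18.4
eef_pos: [497.3, -109.1, 56.0]
eef_rot: [-3.142, 0.003, -0.141]
wrist_force: [-9.7, 0.6, 5.9]
finger_gap: 17.7
finger_force: 45.0
```

Request:
arm_command:
  steps:
    - [0.1, 0.3, 0, -0.1, 0]
    - [0.1, 0.6, 0, -0.1, 0]
    - [0.1, 0.6, 0, -0.1, 0]

```text
clock: 18.77
eef_pos: [497.9, -109.1, 56.0]
eef_rot: [-3.142, 0.003, -0.141]
wrist_force: [-9.7, 0.1, 4.5]
finger_gap: 17.8
finger_force: 45.0
```

```bash
python3 - <<'E'
from h import *
c,im=avg('top',3); st=monitor.read_state(); print(st['clock'],st['eef_pos'],st['wrist_force'],st['moment'])
a=rect(c,im,460,-100,100,120,13,5)
cv2.imwrite('pics/p6.png',a[200:400,100:400,::-1])
E
```

```text
18.925 [ 497.87152251 -109.12291482   56.06394607] [-9.97432599  0.2393315   3.66888309] [0.08514889 1.74005451 0.03025804]
```

View pics/p6.png

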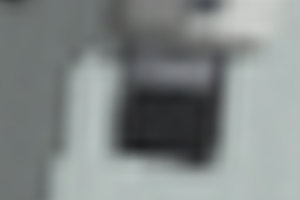

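```bash
cat > k.py <<'E'
from h import *
c,im=avg('top',2); st=monitor.read_state(); print(st['clock'],np.round(st['eef_pos'],2),np.round(st['wrist_force'],1))
# profile along the centre line on bed plane
xs=np.arange(440,482,2.); P=np.c_[xs,-110.2-.142*(xs-505)-0,np.full(len(xs),13.)]
uv=proj(c,P).astype(np.float32)
g=cv2.remap(im.mean(2).astype(np.float32),uv[None,:,0],uv[None,:,1],cv2.INTER_LINEAR)[0]
print(dict(zip(xs.astype(int).tolist(),g.astype(int).tolist())))
E
python3 k.py
```

```text
19.025 [ 497.88 -109.14   56.07] [-9.   1.   5.1]
{440: 183, 442: 183, 444: 177, 446: 157, 448: 116, 450: 57, 452: 42, 454: 43, 456: 43, 458: 44, 460: 44, 462: 65, 464: 102, 466: 124, 468: 100, 470: 93, 472: 102, 474: 116, 476: 120, 478: 116, 480: 114}
```

Request:
arm_command:
  steps:
    - [0.1, 0.3, 0, 0, 0]
    - [0.1, 0.5, 0, 0, 0]
    - [0.1, 0.5, 0, 0, 0]

```text
clock: 19.4
eef_pos: [498.2, -109.2, 56.0]
eef_rot: [-3.142, 0.003, -0.141]
wrist_force: [-11.0, -0.7, 5.5]
finger_gap: 18.1
finger_force: 45.0
```

```bash
python3 k.py
```

```text
19.5 [ 498.21 -109.17   56.03] [-10.4   0.9   5.5]
{440: 182, 442: 182, 444: 177, 446: 158, 448: 119, 450: 99, 452: 121, 454: 140, 456: 143, 458: 144, 460: 145, 462: 147, 464: 146, 466: 143, 468: 124, 470: 107, 472: 100, 474: 112, 476: 120, 478: 122, 480: 120}
```

Request:
arm_command:
  steps:
    - [0.1, -0.5, 0, 0, 0]
    - [0.1, -1, 0, 0, 0]
    - [0.1, -1, 0, 0, 0]
    - [0.5, -1, 0, 0, 0]
    - [0.5, -1, 0, 0, 0]
    - [0.5, -1, 0, 0, 0]
    - [0.5, -1, 0, -10, 0]
    - [0.5, -1, 0, -40, 0]
    - [0.5, -1, 0, -80, 0]
    - [0.5, -1, 0, -130, 0]
    - [0.5, -100, 60, -160, 0]
    - [0.5, -120, 120, -160, 0]
    - [0.5, -120, 170, -160, 0]
    - [0.5, -120, 220, -160, 0]
    - [0.5, -120, 260, -160, 0]
    - [0.5, -120, 260, -160, 0]
    - [0.5, -120, 260, -160, 0]

```text
clock: 21.62
eef_pos: [344.0, -349.4, 216.6]
eef_rot: [-3.141, -0.0, -0.142]
wrist_force: [0.4, 0.9, 0.5]
finger_gap: 46.9
finger_force: 0.0
```

```bash
python3 k.py; python3 - <<'E'
from m import *
c,im=avg('top',3)
print('post',postfit(c,im,497,-109,-.14,13))
cv2.imwrite('pics/p7.png',np.hstack([rect(c,im,505,-105,150,250,13,2.4),cv2.resize(imaging.camera('scene')['img'][150:240,340:440],(450,600))])[:,:,::-1])
E
```

```text
21.725 [ 344.44 -348.88  216.71] [0.9 0.  0.3]
{440: 173, 442: 173, 444: 168, 446: 149, 448: 113, 450: 81, 452: 99, 454: 124, 456: 136, 458: 137, 460: 137, 462: 139, 464: 139, 466: 132, 468: 110, 470: 101, 472: 114, 474: 152, 476: 170, 478: 165, 480: 162}
post (array([ 4.97608256e+02, -1.07751862e+02, -7.20324209e-02]), np.float64(14.557448749244069))
```

View pics/p7.png

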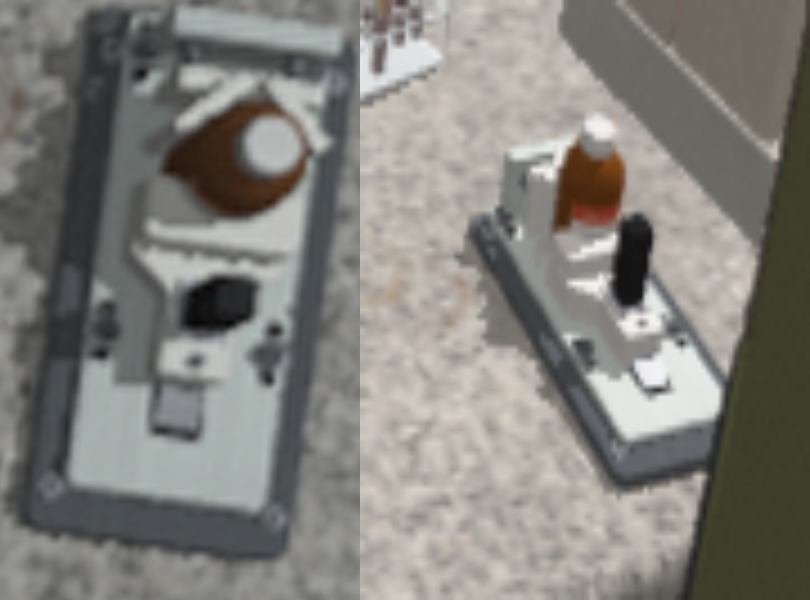

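The last picture shows the nose up behind the heel at about (175,410). The bottle is upright in both the hollow and the V, with its cap at (270,145), and the arm is clear.

```bash
python3 -c "
from cell import job
print(job.sign_off())"
```

```text
the job is handed in; nothing more can be done
None
```

The fitting saddle (22 mm hollow) is latched with the bottle upright in the V, the peak wrist force seen was about 11 N, nothing else was touched, and the job was handed in at about 22 s; no verdict was returned.

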